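# Pin in the nest, mirror turned to show it

## Robot

A 6-joint arm with a two-finger parallel gripper is mounted at the origin on a cart in front of the work surface, level with it; the furniture and walls round the work are solid. World frame = base frame: x ahead of the robot, y to its left, z up, the work surface at z = 0. Lengths are in m, angles in degrees, forces in N, time in s.
With the tool pointing down it reaches from about 0.375 to 0.9 m from the base axis. Payload 3.1 kg.
Tool frame: the origin (TCP) lies between the finger pads; the fingertips stand 11 mm ahead of it and the grasp point (between the pads) lies 8 mm behind it; z points along the fingers, y is the line along which they close (so a half turn about z gives the same grasp; the last joint's range is limited). The gripper opens to 87 mm and grips with 3 to 60 N. Pads are 19 mm wide; open, the fingers measure 117 mm over their backs; the gripper's body (75 mm by 190 mm) begins 51 mm behind the grasp point.
Start: joints at [54.402, 30.224, 82.088, -0, 67.689, -10.227], TCP at [0.268, 0.565, 0.234] pointing down, gripper open.
Joint ranges: [-176.69, 176.69], [-43.24, 126.21], [12.49, 139.97], [-82, 262], [0, 151.66], [-163.58, 163.58]. Speed limits (degrees/s): [159.86, 159.86, 180, 180, 180, 180].

## Interface

Orientations are given as a 3x3 rotation matrix whose columns are the frame's x, y, z axes.
In Python, from rig import bot gives the robot as it stands.
- The arm moves only by the tool apply_moves, never from a script. Its argument "steps" is a list that holds one entry, the list of rows, each a list of 7 numbers: the shift along the tool's x, y, z in cm, then the turn, a rotation vector about the tool's x, y, z in degrees, then the gripper command: -1 is shut, 1 is fully open, values between are in proportion. In form: [[[dx, dy, dz, rx, ry, rz, jaw], ...]]. A call has 1 to 20 rows; each row is the pose to reach, as a shift and turn from the pose commanded when the call began, along the tool's axes at that moment; what a row does not reach only later rows make up. A row lasts 1/8 s, in which the tool goes at most 62.5 mm and 10.7 degrees, less where a joint would pass 70% of its speed; a pose out of reach is approached as far as the arm can. A call with a gripper value outside its range is refused whole. The fingers move at their own pace and stop on an object; the grip force is fixed at half the most. Time passes only in rows, so rows that repeat a pose let the fingers close. It gives the time, the measured TCP pose, the force, the opening and the grip force at its end, in the units of the state.
- bot.read_state(): the state, without advancing time (a new reading comes with each control period).
- bot.capture(name): name is "scene" or "top"; returns the picture (400x640x3 uint8, blue, green, red); there is no depth.
- bot.camera_model(name): a dict with "intrinsics" (3x3 intrinsics, pixels), "k1" (the pictures are not rectified: a ray, as slopes to the right and down, at radius r is drawn at 1 + k1 r^2 times it, then the intrinsics apply), "R" (3x3) and "t" (3): a world point X has camera coordinates R X + t. Camera axes: x right, y down, z forward; pixel columns grow to the right and rows downward; lengths in m; the calibration is good to about 2 mm. A picture is of the moment at which its call begins. camera_model takes no time and is no camera call.
- bot.hand_in(): hands the job in; it is judged then, once.
The state is a dict: "time_s": time; "joint_positions": joint angles; "qvel": joint speeds; "tau": joint torques, N m; "position": TCP position; "tcp_rot": TCP orientation; "force": force on the tool from outside, world axes, zero at the start; "moment": the same for the moment, N m; "opening": opening from 0.0 (shut) to 1.0 (fully open); "grasp_force": force on a finger pad.
Only numpy, scipy, OpenCV 4.12 (cv2) and the standard library are available. Lean on these libraries where they do the work, as an engineer would, in place of code of your own. Each camera call takes 0.05 s, during which the arm holds its last target. There are 200 camera calls.

## Task

Take the collared pin out of the pocket tray and stand it in the hole of the metal nest block, collar down on the block, then let it go. Then turn the sprung inspection mirror by its knob until the small camera, looking into the mirror, sees the pin's ring groove in the middle of the glass, and finish while still gripping the knob and holding the mirror still at that angle. Leave all the other things where they are.

Things in the scene. Friction and masses are not known exactly. Their poses are not given: they have to be found in the camera images.
- pin_mid (a point): Middle (28 mm above the underside) of the loose collared steel pin, 56 mm tall, 60 g, upright in one of the tray's pockets (which one varies). From below: foot 12 mm in diameter, 12 mm long; collar 20 mm in diameter, 4 mm thick; then a bare stem 12 mm in diameter, from 12 mm below this point to 28 mm above it. Grip the stem's upper half. z is the pin's axis, up.
- pin_mark (a point): Centre of the narrow ring groove round the pin's stem, 20 mm above pin_mid, 8 mm below the pin's top: the mark that the camera must see.
- pin: The same collared pin; origin at the centre of its underside.
- tray: Grey pocket tray 176 x 56 mm, 18 mm high, fixed; origin under its centre, x along its row of four round pockets (17 mm wide, 11 mm deep, 40 mm apart, at x = -60, -20, 20, 60 mm). Each pocket holds one upright part.
- dowel: Plain steel dowel without a collar, 12 mm in diameter, 40 mm tall, in the tray; not wanted. Origin at its underside.
- bolt_long: Pale bolt standing on its head, 35 mm tall, in the tray; not wanted. Origin at its underside.
- bolt_short: Pale bolt standing on its head, 29 mm tall, in the tray; not wanted. Origin at its underside.
- nest_hole0 (a point): Centre of the mouth of the hole in the nest, a fixed aluminium block 50 x 50 mm, 24 mm high (the mouth is 24 mm above the table). The hole is vertical, 15 mm in diameter, 14 mm deep, slightly chamfered. Seated, the pin's collar rests on the block and pin_mid stands 16 mm above this point.
- camera_lens (a point): Front of the lens of the small black inspection camera, 60 mm above the table, fixed on the same aluminium foot plate (60 x 250 mm) as the mirror, 144 mm from the mirror's vertical pivot axis. It looks level, straight at that axis. Its box (44 x 40 x 40 mm) behind the lens ends 80 mm above the table.
- knob_mid (a point): Middle of the black bar knob on top of the mirror, on its fixed vertical pivot axis, 113 mm above the table. The bar is 44 mm long (x axis, parallel to the glass), 12 mm thick (y axis, the way the glass faces), 34 mm tall (96 to 130 mm above the table). Grip it across the 12 mm from above. The mirror's frame under it (72 x 8 mm, same direction) ends 91 mm above the table.
- mirror (a joint): Angle of the mirror about its vertical axis, rad. 0: the glass (62 x 52 mm, centre 60 mm up) faces the lens squarely; grows counter-clockwise seen from above, stop at 1.5. A weak spring (0.04 N m/rad) returns it to 0 when let go. The glass lies within 1 mm of the axis, so the line of sight leaves it at twice this angle, counter-clockwise, from the direction axis to lens.
- sight (a point): Point on the mirror's pivot axis at the height of the lens (60 mm); its y axis is the level direction in which the camera's line of sight leaves the mirror now (twice the mirror's angle from the direction of the lens), its x axis lies level across it. The groove of the seated pin lies at the same height.
- cap: Loose bystander: black fuel filler cap, 68 mm across, 33 mm high.
- tape_roll: Loose bystander: small black roll of tape, 58 mm across, 19 mm high.
- driver: Loose bystander: screwdriver with an amber handle, 165 mm long, 29 mm high, lying on the table.

How it is judged (in metres and radians):
On the way, in this order (a step that is already met when the one before it is completed fails the run):
1. the pin is lifted clear of the tray in the gripper (height (world z) of pin_mid above 0.06 m and contact force between the fingers and pin above 0.3 N), for 0.1 s.
2. the pin stands home in the nest, let go, the mirror still at rest (horizontal distance between pin_mid and nest_hole0 below 0.003 m and z of pin_mid in the frame of nest_hole0 between 0.013 and 0.019 m and angle between pin_mid's own z axis and vertical below 0.06 rad and contact force between the fingers and pin below 0.05 N and value of joint mirror below 0.1 rad), for 0.2 s.
At the end, for the whole second after the job is handed in: Pin upright (0.06 rad), let go in the nest, within 3 mm of the hole's axis and of home; the camera's line of sight by way of the mirror passes within 15 mm of the groove; the fingers hold the knob (over 0.5 N) and the mirror is still (under 0.08 rad/s) (horizontal distance between pin_mid and nest_hole0 below 0.003 m and z of pin_mid in the frame of nest_hole0 between 0.013 and 0.019 m and angle between pin_mid's own z axis and vertical below 0.06 rad and contact force between the fingers and pin below 0.05 N and x of pin_mark in the frame of sight between -0.015 and 0.015 m and y of pin_mark in the frame of sight above 0.08 m and contact force between the fingers and mirror above 0.5 N and velocity of joint mirror between -0.08 and 0.08 rad/s); the arm keeps its last pose, push and grip.
It fails at once if the other parts in the tray are disturbed (over 20 mm), or the cap, tape roll or screwdriver is moved (over 30 mm) (distance of any of bolt_long, bolt_short, dowel from where it was at the start of the episode above 0.02 m or distance of any of cap, tape_roll, driver from where it was at the start of the episode above 0.03 m).
It also fails if it takes over 38 s, if anything falls off the work surface, if the arm or the gripper's body presses on something with over 40 N, if the wrist force passes 120 N, or if a joint passes its speed limit or range.

## Working session

There is one attempt and no reset: what is moved stays moved. The work goes in short steps, Python scripts to look and compute and a tool call to move; the robot and the scene stay as the last step left them, time stands still between calls to the robot, and variables do not carry over. Pictures are saved under pics/ and viewed, at most 10 in all, crops included, and the job is handed in when it is done.

Besides the shell and the picture viewer there is one more tool, called in YAML: its name, and indented under it one key for each argument. apply_moves: Moves the arm, as the interface text tells. Its arguments: {"type":"object","properties":{"steps":{"type":"array","items":{"type":"array","items":{"type":"array","items":{"type":"number"}}}}},"required":["steps"]}

```bash
mkdir -p pics; cat > h.py <<'E'
import numpy as np, cv2
from rig import bot
def ray(name,u,v):
    m=bot.camera_model(name); K=np.array(m["intrinsics"]);R=np.array(m["R"]);t=np.array(m["t"])
    d=np.array([m["k1"],0,0,0.]) if np.ndim(m["k1"])==0 else None
    p=cv2.undistortPoints(np.array([[[u,v]]],float),K,d)[0,0]
    return -R.T@t, R.T@np.array([p[0],p[1],1.])
def onplane(name,u,v,z):
    c,d=ray(name,u,v); return c+d*(z-c[2])/d[2]
def proj(name,X):
    m=bot.camera_model(name); 
    return cv2.projectPoints(np.array([X],float),cv2.Rodrigues(np.array(m["R"]))[0],np.array(m["t"],float),np.array(m["intrinsics"]),np.array([m["k1"],0,0,0.]))[0][0,0]
E
python3 - <<'E'
from h import *
for n in("top","scene"):
    cv2.imwrite(f"pics/{n}0.png",bot.capture(n)); m=bot.camera_model(n)
    R=np.array(m["R"]);print(n,-R.T@np.array(m["t"]),R[2],m["k1"],m["intrinsics"][0][0])
print(bot.read_state())
E
```

```text
top [ 0.33001712 -0.01340096  1.29534449] [ 0.16176329 -0.00123553 -0.98682882] -0.09725244738899194 463.6138813183831
scene [ 0.1458946  -0.49397054  0.7308732 ] [ 0.43550036  0.56472589 -0.70101648] -0.06102995872505844 383.89460750647675
{'time_s': 0.1, 'joint_positions': array([ 5.44009026e+01,  3.02745242e+01,  8.21486510e+01, -1.11707071e-03,
        6.76899880e+01, -1.02274062e+01]), 'qvel': array([-0.02561271, -0.12648983, -0.12117608, -0.05395273, -0.01550434,
        0.05268615]), 'tau': array([-4.57331207e-04, -4.40986204e+01, -1.77150071e+01,  6.34221034e-02,
        5.34207746e-02, -2.26216520e-05]), 'position': array([0.26740713, 0.5641992 , 0.23266217]), 'tcp_rot': array([[-9.03550102e-01,  4.28480950e-01, -1.13504221e-03],
       [ 4.28482324e-01,  9.03548718e-01, -1.61644870e-03],
       [ 3.32948462e-04, -1.94688791e-03, -9.99998049e-01]]), 'force': array([ 0.00155168,  0.20399794, -0.65249571]), 'moment': array([ 0.05618883,  0.02112379, -0.04887702]), 'grasp_force': 0.0, 'opening': 0.9989244922627152}
```

View pics/top0.png

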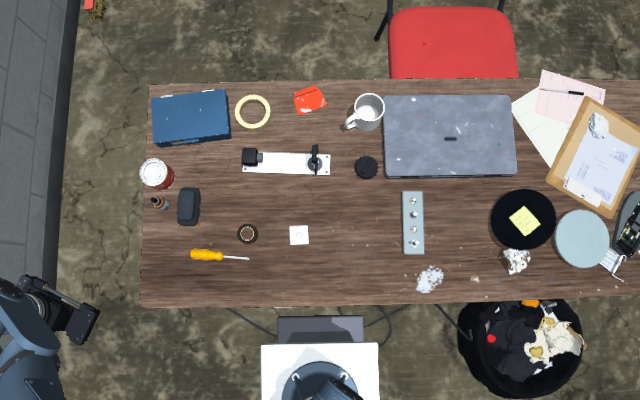

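View pics/scene0.png

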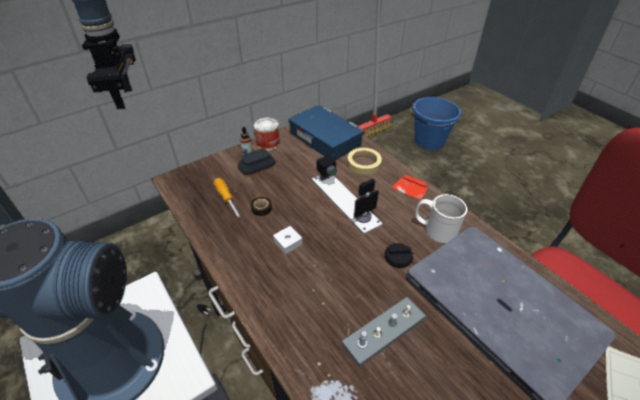

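Top view: the nest is at about (299,235), the tray at (413,222) with parts at rows ~201-243, the camera box at (250,156), and the mirror at (315,160). In the scene view, the tray is at (385,330). I'll enlarge these areas.

```bash
python3 - <<'E'
from h import *
t=cv2.imread("pics/top0.png"); s=cv2.imread("pics/scene0.png")
def c(i,x,y,w,h,k): return cv2.resize(i[y:y+h,x:x+w],(w*k,h*k),interpolation=cv2.INTER_CUBIC)
a=np.zeros((600,800,3),np.uint8)
def put(im,x,y): a[y:y+im.shape[0],x:x+im.shape[1]]=im
put(c(t,238,142,98,40,4),0,0)        # mirror 392x160
put(c(t,284,220,32,30,8),400,0)      # nest 256x240
put(c(t,398,186,32,74,8)[:592],660-0,0) if 0 else put(c(t,400,188,28,70,5),660,0) # tray
put(c(s,338,295,92,68,5),0,250)       # tray scene 460x340
put(c(s,310,150,80,84,4),470,262)       # mirror scene
cv2.imwrite("pics/crop1.png",a)
E
```

```text
(no output)
```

View pics/crop1.png

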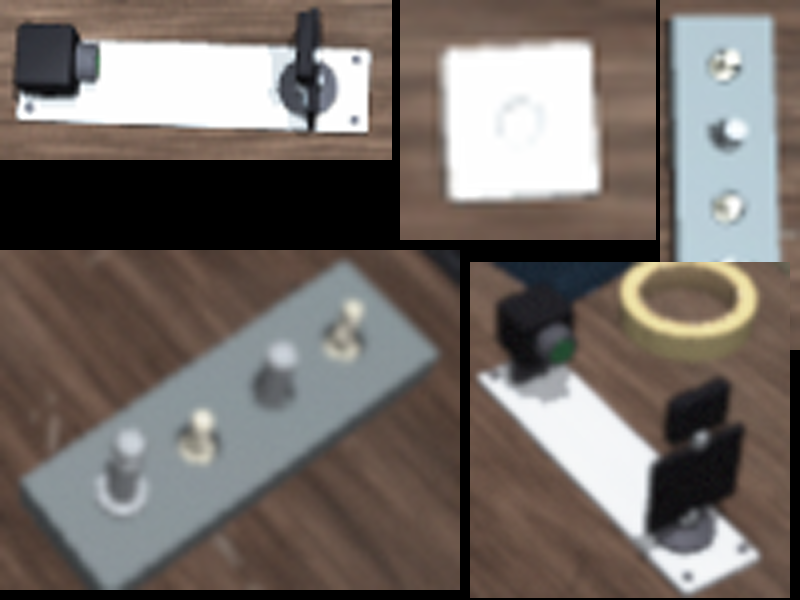

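The pin, with its collar, is the nearest part: scene crop (125,480), i.e. scene ~(363,340) and top ~(416,243). The plain dowel is third along, and the two pale bolts are the others. Next: world positions.

```bash
python3 - <<'E'
from h import *
np.set_printoptions(precision=4,suppress=True)
T=cv2.imread("pics/top0.png"); S=cv2.imread("pics/scene0.png")
def blob(im,roi,f,name,z,k=6):
    x,y,w,h=roi; c=cv2.resize(im[y:y+h,x:x+w],None,fx=k,fy=k,interpolation=cv2.INTER_CUBIC)
    m=(f(c.astype(int))*255).astype(np.uint8)
    cs=cv2.findContours(m,cv2.RETR_EXTERNAL,cv2.CHAIN_APPROX_NONE)[0]; q=max(cs,key=cv2.contourArea)
    P=[(x+(p[0]+.5)/k-.5,y+(p[1]+.5)/k-.5) for p in q[:,0]]
    W=np.array([onplane(name,*p,z)[:2] for p in P])
    r=cv2.minAreaRect((W*1000).astype(np.float32)); print(name,roi,"c",np.array(r[0]),"size",np.array(r[1]),"ang",r[2]); return np.array(P),W,r
white=lambda c:c.min(2)>165
print("nest"); blob(T,(284,220,32,30),white,"top",.024); blob(S,(268,220,40,36),lambda c:c.min(2)>205,"scene",.024)
blob(S,(268,220,40,36),lambda c:c.min(2)>150,"scene",.024)
print("tray"); g=lambda c:(c[...,0]-c[...,2]>5)&(c.min(2)>80)
blob(T,(396,184,36,76),g,"top",.018); blob(S,(338,295,92,68),g,"scene",.018)
print("plate"); blob(T,(238,142,98,40),white,"top",.004)
print("black");blob(T,(238,142,30,40),lambda c:c.max(2)<70,"top",.08)
P,W,r=blob(T,(305,142,26,40),lambda c:c.max(2)<60,"top",.13)
for n,pts in {"top":[(315,145),(315,164.5),(416,243),(299.3,235.5)],"scene":[(364,333)]}.items():
    for p in pts: print(n,p,[onplane(n,*p,z) for z in (.01,.024,.06,.13)])
# pin via two views later; pin pixel tops
for im,roi in((T,(404,232,24,20)),(S,(352,322,22,30))):
    x,y,w,h=roi; print(im[y:y+h,x:x+w].min(2))
E
```

```text
nest
top (284, 220, 32, 30) c [446.6879  49.2749] size [53.3063 52.536 ] ang 1.8972609043121338
scene (268, 220, 40, 36) c [445.34    49.6376] size [50.0733 50.2013] ang 2.0317797660827637
scene (268, 220, 40, 36) c [445.1285  49.1499] size [53.7443 54.97  ] ang 2.3516547679901123
tray
top (396, 184, 36, 76) c [ 475.1745 -267.7958] size [ 58.7773 176.5264] ang 88.73444366455078Traceback (most recent call last):
  File "<stdin>", line 15, in <module>
  File "<stdin>", line 9, in blob
  File "h.py", line 9, in onplane
    c,d=ray(name,u,v); return c+d*(z-c[2])/d[2]
        ~~~^^^^^^^^^^
  File "h.py", line 4, in ray
    m=bot.camera_model(name); K=np.array(m["intrinsics"]);R=np.array(m["R"]);t=np.array(m["t"])
ValueError: time passes only in moves, steps and waits
```

```bash
python3 - <<'E'
import re
s=open('h.py').read()
s=s.replace("def ray","_m={n:bot.camera_model(n) for n in('top','scene')}\ndef ray").replace("m=bot.camera_model(name)","m=_m[name]")
s+='''
np.set_printoptions(precision=4,suppress=True)
def blob(im,roi,f,name,z,k=6):
    x,y,w,h=roi; c=cv2.resize(im[y:y+h,x:x+w],None,fx=k,fy=k,interpolation=cv2.INTER_CUBIC)
    m=(f(c.astype(int))*255).astype(np.uint8)
    cs=cv2.findContours(m,cv2.RETR_EXTERNAL,cv2.CHAIN_APPROX_NONE)[0]; q=max(cs,key=cv2.contourArea)
    P=np.array([(x+(p[0]+.5)/k-.5,y+(p[1]+.5)/k-.5) for p in q[:,0]])
    W=np.array([onplane(name,*p,z)[:2] for p in P])
    r=cv2.minAreaRect((W*1000).astype(np.float32)); print(name,roi,"c",np.array(r[0]),"size",np.array(r[1]),"ang",r[2],"px",P.mean(0)); return P,W,r
def tri(a,b):
    (c1,d1),(c2,d2)=ray("top",*a),ray("scene",*b)
    k=np.linalg.lstsq(np.c_[d1,-d2],c2-c1,rcond=None)[0]; p,q=c1+k[0]*d1,c2+k[1]*d2
    return (p+q)/2,np.linalg.norm(p-q)
'''
open('h.py','w').write(s)
E
python3 - <<'E'
from h import *
T=cv2.imread("pics/top0.png"); S=cv2.imread("pics/scene0.png")
white=lambda c:c.min(2)>165
print("tray"); g=lambda c:(c[...,0]-c[...,2]>5)&(c.min(2)>80)
blob(T,(396,184,36,76),g,"top",.018); 
for th in (80,100,110):blob(S,(338,295,92,68),lambda c:(c[...,0]-c[...,2]>5)&(c.min(2)>th),"scene",.018)
print("plate"); blob(T,(238,142,98,40),white,"top",.004)
print("black");blob(T,(238,142,30,40),lambda c:c.max(2)<70,"top",.08)
P,W,r=blob(T,(305,142,26,40),lambda c:c.max(2)<60,"top",.13)
print(P.min(0),P.max(0))
for n,pts in {"top":[(315,145),(315,164.5),(416,243)],"scene":[(364,333)]}.items():
    for p in pts: print(n,p,[onplane(n,*p,z) for z in (.01,.063,.13)])
for im,roi in((T,(406,234,18,18)),(S,(354,324,20,26))):
    x,y,w,h=roi; print(im[y:y+h,x:x+w].min(2))
E
```

```text
tray
top (396, 184, 36, 76) c [ 475.1745 -267.7958] size [ 58.7773 176.5264] ang 88.73444366455078 px [412.5646 222.4645]
scene (338, 295, 92, 68) c [ 474.1251 -269.0633] size [ 57.6687 177.1713] ang 88.7506103515625 px [382.8204 329.8324]
scene (338, 295, 92, 68) c [ 474.7794 -268.4963] size [ 56.5073 175.8818] ang 88.75732421875 px [383.0127 329.337 ]
scene (338, 295, 92, 68) c [ 474.9761 -268.1724] size [ 55.8598 175.4423] ang 88.82740020751953 px [383.0113 329.2165]
plate
top (238, 142, 98, 40) c [656.8577 106.1434] size [208.1479  62.5209] ang 86.7157211303711 px [278.5249 163.7742]
black
top (238, 142, 30, 40) c [655.9186 176.941 ] size [43.9679 50.2908] ang 86.6038818359375 px [249.2412 156.5083]
top (305, 142, 26, 40) c [632.2982   2.0514] size [17.7263 79.1475] ang 86.677001953125 px [314.4443 156.9897]
[310.75 144.25] [317.5833 173.9167]
top (315, 145) [array([ 0.7046, -0.0003,  0.01  ]), array([ 0.6891, -0.0009,  0.063 ]), array([ 0.6696, -0.0016,  0.13  ])]
top (315, 164.5) [array([0.647 , 0.0007, 0.01  ]), array([0.634 , 0.0001, 0.063 ]), array([ 0.6174, -0.0006,  0.13  
[... 3115 characters left out ...]
 139 139
  140 141]
 [140 141 144 162 175 134  95  93  98 101 112 148 178 162 145 140 139 140
  139 139]
 [140 140 143 160 180 149 107  95  98 101 117 157 180 160 143 138 139 139
  140 139]
 [139 139 141 157 185 175 132 105 102 109 133 173 182 156 141 140 139 139
  139 139]
 [140 139 136 139 170 183 167 146 137 142 165 184 175 147 140 139 139 140
  139 139]
 [139 140 138 133 144 165 182 188 190 189 186 176 150 139 139 140 138 137
  139 139]
 [139 140 139 137 130 134 157 173 184 179 163 151 137 137 138 139 140 140
  140 139]
 [140 139 140 139 137 135 132 132 137 138 137 139 137 137 139 139 140 139
  139 139]
 [138 139 139 139 139 138 134 133 133 135 135 139 140 140 139 140 139 139
  139 138]]
```

apply_moves:
  steps:
    - [[-36.6,-23.0,0,0,0,-25.4,0],[-36.6,-23.0,0,0,0,-25.4,0],[-36.6,-23.0,0,0,0,-25.4,0],[-36.6,-23.0,0,0,0,-25.4,0],[-36.6,-23.0,0,0,0,-25.4,0],[-36.6,-23.0,0,0,0,-25.4,0],[-36.6,-23.0,0,0,0,-25.4,0],[-48.9,-68.9,10,0,0,-25.4,0],[-48.9,-68.9,10,0,0,-25.4,0],[-48.9,-68.9,10,0,0,-25.4,0],[-48.9,-68.9,10,0,0,-25.4,0],[-48.9,-68.9,10,0,0,-25.4,0],[-48.9,-68.9,10,0,0,-25.4,0],[-48.9,-68.9,10,0,0,-25.4,0],[-48.9,-68.9,10,0,0,-25.4,0],[-48.9,-68.9,10,0,0,-25.4,0],[-48.9,-68.9,10,0,0,-25.4,0],[-48.9,-68.9,10,0,0,-25.4,0]]

```text
time_s: 2.35
position: [0.4144, -0.2657, 0.1337]
tcp_rot: [[-1.0, -0.002, -0.001], [-0.002, 1.0, 0.001], [0.001, 0.001, -1.0]]
force: [0.3, 0.1, -0.6]
opening: 0.494
grasp_force: 0.0
```

```bash
python3 - <<'E'
from h import *
T=cv2.imread("pics/top0.png"); S=cv2.imread("pics/scene0.png")
s=bot.read_state(); print(s["time_s"],s["position"],s["tcp_rot"],s["opening"],s["joint_positions"])
print("pin top",tri((417,242.4),(364,333.2)))
# hole darkness
for im,roi in((T,(292,228,16,16)),(S,(279,229,18,18))):
    x,y,w,h=roi; print(im[y:y+h,x:x+w].min(2))
E
```

```text
2.35 [ 0.4144 -0.2657  0.1337] [[-1.     -0.0023 -0.0005]
 [-0.0023  1.      0.0008]
 [ 0.0005  0.0008 -1.    ]] 0.4942826342060507 [ -45.7103   29.1885  106.3269    0.0151   44.5378 -135.8504]
pin top (array([ 0.4154, -0.2677,  0.0635]), np.float64(0.00011323141122639021))
[[254 254 254 254 254 254 254 254 254 254 254 254 254 254 254 252]
 [254 254 254 254 254 254 254 254 254 254 254 254 254 254 254 252]
 [254 254 254 254 254 254 254 254 254 254 254 254 254 254 254 252]
 [254 254 254 254 254 254 253 252 254 254 254 254 254 254 254 252]
 [254 254 254 254 253 244 231 228 249 253 254 254 254 254 254 253]
 [254 254 254 254 246 225 243 250 245 238 254 254 254 254 254 253]
 [254 254 254 253 238 252 254 254 253 238 251 254 254 254 254 253]
 [254 254 254 253 237 254 254 254 254 240 252 254 254 254 254 253]
 [254 254 254 253 234 254 254 254 252 245 254 254 254 254 254 253]
 [254 254 254 254 252 252 253 253 244 253 254 254 254 254 254 253]
 [254 254 254 254 254 253 250 252 252 254 254 254 254 254 254 253]
 [254 254 254 254 254 254 254 254 254 254 254 254 254 254 254 253]
 [254 254 254 254 254
[... 898 characters left out ...]
233 242 243 243 242 242]
 [247 246 246 245 241 226 202 200 219 223 222 231 240 243 243 243 243 242]
 [246 247 246 246 245 240 235 235 239 238 239 241 243 243 243 243 243 242]
 [244 247 246 246 246 245 244 243 243 242 243 243 244 244 244 243 239 232]
 [231 244 246 246 246 246 245 244 244 243 243 244 243 243 240 234 218 190]
 [191 230 244 246 246 246 245 245 244 243 243 242 241 236 221 191 164 140]
 [144 191 232 244 246 246 246 246 244 243 242 238 226 208 173 143 130 123]
 [122 147 201 234 244 246 246 246 245 241 234 217 179 155 136 125 123 124]
 [117 124 155 204 235 244 245 243 237 221 192 162 139 127 123 121 120 122]
 [111 118 127 155 203 232 237 224 201 169 143 131 125 124 122 123 121 121]]
```

apply_moves:
  steps:
    - [[-0.1,-0.2,4,0,0,0,0],[-0.1,-0.2,7,0,0,0,0],[-0.1,-0.2,8.8,0,0,0,0],[-0.1,-0.2,8.8,0,0,0,0],[-0.1,-0.2,8.8,0,0,0,-1],[-0.1,-0.2,8.8,0,0,0,-1],[-0.1,-0.2,8.8,0,0,0,-1],[-0.1,-0.2,8.8,0,0,0,-1],[-0.1,-0.2,8.8,0,0,0,-1],[-0.1,-0.2,8.8,0,0,0,-1]]

```text
time_s: 3.6
position: [0.4155, -0.2693, 0.0459]
tcp_rot: [[-1.0, -0.0, 0.0], [-0.0, 1.0, -0.0], [-0.0, -0.0, -1.0]]
force: [-0.3, 1.5, 5.0]
opening: 0.128
grasp_force: 30.0
```

```bash
python3 - <<'E'
from h import *
s=bot.read_state(); print(s["time_s"],s["position"],s["opening"],s["grasp_force"],s["force"])
print("hole",tri((298.6,235.0),(287.3,236.4)),onplane("top",298.6,235,.024),onplane("scene",287.3,236.4,.024))
print(onplane("top",299,235.2,.024),onplane("scene",287.3,236.1,.024))
E
```

```text
3.6 [ 0.4155 -0.2693  0.0459] 0.12827874979801038 29.967917734757066 [-0.3027  1.4627  5.0322]
hole (array([0.4458, 0.0493, 0.0234]), np.float64(0.0002620507142955897)) [0.4457 0.0493 0.024 ] [0.4457 0.0488 0.024 ]
[0.4451 0.0482 0.024 ] [0.4462 0.0496 0.024 ]
```

apply_moves:
  steps:
    - [[0,0,-3,0,0,0,-1],[0,0,-6,0,0,0,-1],[0,0,-8,0,0,0,-1],[-3,31.8,-8,0,0,0,-1],[-3,31.8,-8,0,0,0,-1],[-3,31.8,-8,0,0,0,-1],[-3,31.8,-8,0,0,0,-1],[-3,31.8,-8,0,0,0,-1],[-3,31.8,-8,0,0,0,-1],[-3,31.8,-8,0,0,0,-1],[-3,31.8,-4,0,0,0,-1],[-3,31.8,-4,0,0,0,-1],[-3,31.8,-4,0,0,0,-1],[-3,31.8,-4,0,0,0,-1]]

```text
time_s: 5.35
position: [0.446, 0.0479, 0.0866]
tcp_rot: [[-1.0, 0.001, 0.002], [0.001, 1.0, -0.0], [-0.002, -0.0, -1.0]]
force: [0.4, 0.3, -1.0]
opening: 0.127
grasp_force: 30.0
```

```bash
python3 - <<'E'
from h import *
s=bot.read_state(); print(s["time_s"],s["position"],s["tcp_rot"][:,2],s["opening"],s["grasp_force"],s["force"])
t=bot.capture("top");c=bot.capture("scene");cv2.imwrite("pics/t1.png",t);cv2.imwrite("pics/s1.png",c)
a=cv2.resize(c[195:265,250:325],None,fx=8,fy=8,interpolation=cv2.INTER_CUBIC)
# predicted pin foot centre / collar / axis given tcp
p=s["position"]
for dz in(-.0389,-.0269,-.0229): print(proj("scene",p+[0,0,dz]))
cv2.imwrite("pics/v1.png",a)
E
```

```text
5.35 [0.446  0.0479 0.0866] [ 0.0021 -0.0004 -1.    ] 0.12673979627178036 29.968617553822696 [ 0.3934  0.2827 -0.9852]
[287.0522 230.0697]
[286.7665 226.6704]
[286.6702 225.5231]
```

View pics/v1.png

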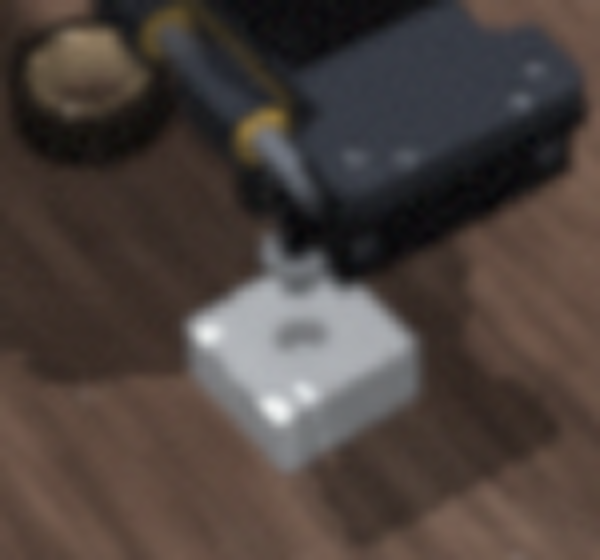

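The hole shows at scene (287.2,236.3) and the pin's foot sits directly above it at (286.7,230.0). The y shift needed is about +1 mm. I'll descend gently.

apply_moves:
  steps:
    - [[-0.03,0.1,1,0,0,0,-1],[-0.03,0.1,2,0,0,0,-1],[-0.03,0.1,2.6,0,0,0,-1],[-0.03,0.1,2.6,0,0,0,-1],[-0.03,0.1,2.8,0,0,0,-1],[-0.03,0.1,2.8,0,0,0,-1]]

```text
time_s: 6.2
position: [0.4456, 0.0497, 0.0575]
tcp_rot: [[-1.0, -0.001, 0.0], [-0.001, 1.0, -0.0], [-0.0, -0.0, -1.0]]
force: [1.6, -0.4, -0.6]
opening: 0.127
grasp_force: 30.0
```

apply_moves:
  steps:
    - [[0,0,0.3,0,0,0,-1],[0,0,0.5,0,0,0,-1],[0,0,0.6,0,0,0,-1],[0,0,0.6,0,0,0,-1]]

```text
time_s: 6.7
position: [0.4455, 0.0497, 0.0515]
tcp_rot: [[-1.0, -0.001, -0.0], [-0.001, 1.0, 0.0], [0.0, 0.0, -1.0]]
force: [0.6, -0.0, -0.8]
opening: 0.126
grasp_force: 30.0
```

apply_moves:
  steps:
    - [[0,0,0.07,0,0,0,-1],[0,0,0.1,0,0,0,-1],[0,0,0.1,0,0,0,-0.3],[0,0,0.1,0,0,0,-0.3],[0,0,0.1,0,0,0,-0.3],[0,0,0.1,0,0,0,-0.3],[0,0,-3,0,0,0,-0.3],[0,0,-6,0,0,0,-0.3],[0,0,-10,0,0,0,0],[0,0,-12,0,0,0,0],[0,0,-12,0,0,0,0]]

```text
time_s: 8.07
position: [0.4464, 0.0496, 0.1728]
tcp_rot: [[-1.0, -0.0, 0.004], [-0.0, 1.0, -0.001], [-0.004, -0.001, -1.0]]
force: [-0.1, -0.1, -0.5]
opening: 0.489
grasp_force: 0.0
```

```bash
python3 - <<'E'
from h import *
s=bot.read_state(); print(s["time_s"],s["position"],s["tcp_rot"],s["opening"],s["grasp_force"],s["force"],s["joint_positions"])
t=bot.capture("top");c=bot.capture("scene");cv2.imwrite("pics/t2.png",t);cv2.imwrite("pics/s2.png",c)
a=np.zeros((600,800,3),np.uint8)
x=cv2.resize(c[205:265,255:320],None,fx=6,fy=6,interpolation=cv2.INTER_CUBIC);a[:360,:390]=x
x=cv2.resize(t[142:182,238:336],None,fx=4,fy=4,interpolation=cv2.INTER_CUBIC);a[:160,400:792]=x
x=cv2.resize(c[150:234,310:390],None,fx=5,fy=5,interpolation=cv2.INTER_CUBIC);a[170:590,400:800]=x
cv2.imwrite("pics/v2.png",a)
for z in(.028,.04,.068):print(proj("scene",[.4455,.0497,z]))
for z in(.096,.13):print([proj(n,[.649,0,z]) for n in("top","scene")])
E
```

```text
8.075 [0.4464 0.0496 0.1728] [[-1.     -0.0005  0.0039]
 [-0.0005  1.     -0.0005]
 [-0.0039 -0.0005 -1.    ]] 0.4893945753431653 0.0 [-0.078  -0.0625 -0.4626] [ -7.9737  22.4862 110.4214   0.0006  46.8691 -98.0027]
[286.937  235.1292]
[286.6543 231.8309]
[285.9756 223.8933]
[array([314.7544, 156.0491]), array([366.359, 192.627])]
[array([314.5446, 152.6751]), array([367.6139, 182.152 ])]
```

View pics/v2.png

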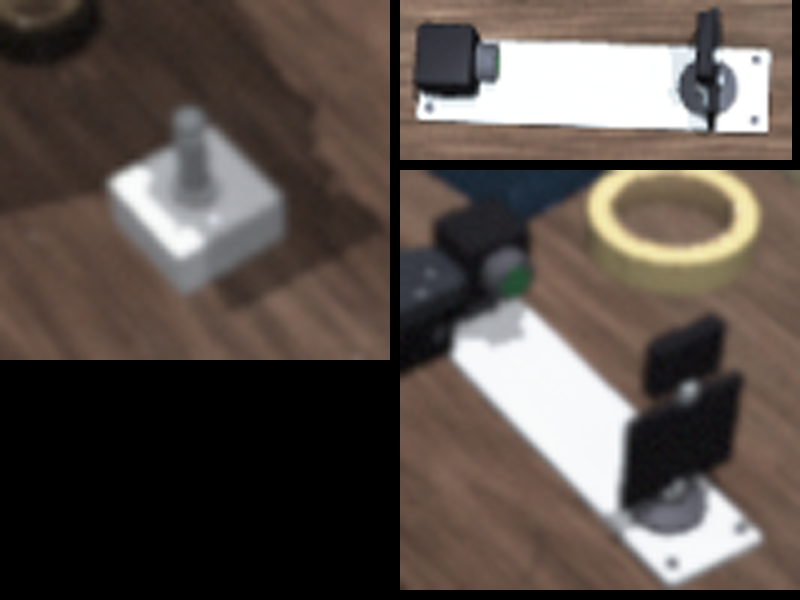

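The pin stands seated with its collar on the block, top at scene ~(286.3,223.2), which matches the prediction. The knob centre at scene (367,187) matches the axis at (0.649, 0). On to the knob.

apply_moves:
  steps:
    - [[-20.3,-5.0,0,0,0,3.3,0],[-20.3,-5.0,0,0,0,3.3,0],[-20.3,-5.0,0,0,0,3.3,0],[-20.3,-5.0,0,0,0,3.3,0],[-20.3,-5.0,0,0,0,3.3,0],[-20.3,-5.0,0,0,0,3.3,0],[-20.3,-5.0,0,0,0,3.3,0],[-20.3,-5.0,0,0,0,3.3,0]]

```text
time_s: 9.18
position: [0.6477, 0.0002, 0.1718]
tcp_rot: [[-0.998, 0.057, -0.0], [0.057, 0.998, 0.0], [0.0, 0.0, -1.0]]
force: [-1.1, -0.0, 0.4]
opening: 0.503
grasp_force: 0.0
```

```bash
python3 - <<'E'
from h import *
s=bot.read_state(); print(s["time_s"],s["position"],s["tcp_rot"],s["joint_positions"])
# plate long edges in world (z=.004): fit lines
T=cv2.imread("pics/top0.png")
P,W,r=blob(T,(238,142,98,40),lambda c:c.min(2)>165,"top",.004)
W=W*1000
for lo,hi in((40,140),(60,110)):
  for side in(1,-1):
    q=W[(W[:,1]>lo)&(W[:,1]<hi)]; q=q[(q[:,0]-656)*side>20]
    k=np.polyfit(q[:,1],q[:,0],1); print(lo,side,len(q),90-np.degrees(np.arctan(k[0])),"x at y=0",k[1],np.std(q[:,0]-np.polyval(k,q[:,1])))
E
```

```text
9.175 [0.6477 0.0002 0.1718] [[-0.9984  0.0567 -0.0005]
 [ 0.0567  0.9984  0.0001]
 [ 0.0005  0.0001 -1.    ]] [ -9.8534  35.9581  81.9039   0.0005  62.1652 -96.6038]
top (238, 142, 98, 40) c [656.8577 106.1434] size [208.1479  62.5209] ang 86.7157211303711 px [278.5249 163.7742]
40 1 208 86.64436714706262 x at y=0 681.2087577523193 0.35854871530756244
40 -1 209 86.2359408001841 x at y=0 619.6925944245045 0.4883576846244606
60 1 104 86.22202309421199 x at y=0 680.8436374206697 0.27371536055127016
60 -1 105 84.88200681191925 x at y=0 617.4666247484474 0.33591594530555025
```

apply_moves:
  steps:
    - [[-0.2,0,3,0,0,0,0],[-0.2,0,5,0,0,0,0],[-0.2,0,6.3,0,0,0,0],[-0.2,0,6.3,0,0,0,0],[-0.2,0,6.3,0,0,0,-1],[-0.2,0,6.3,0,0,0,-1],[-0.2,0,6.3,0,0,0,-1],[-0.2,0,6.3,0,0,0,-1],[-0.2,0,6.3,0,0,0,-1],[-0.2,0,6.3,0,0,0,-1]]

```text
time_s: 10.42
position: [0.651, 0.0025, 0.1091]
tcp_rot: [[-0.998, 0.058, 0.001], [0.058, 0.998, 0.004], [-0.001, 0.004, -1.0]]
force: [1.6, 7.2, 2.2]
opening: 0.135
grasp_force: 36.0
```

The knob's axis sits about 3 mm further in +y, which shows as a 7 N side force. I'll shift to relieve it and then turn.

apply_moves:
  steps:
    - [[0,0.25,0,0,0,0,-1],[0,0.25,0,0,0,-4,-1],[0,0.25,0,0,0,-8,-1],[0,0.25,0,0,0,-12,-1],[0,0.25,0,0,0,-16,-1],[0,0.25,0,0,0,-20,-1],[0,0.25,0,0,0,-24,-1],[0,0.25,0,0,0,-28,-1],[0,0.25,0,0,0,-32,-1],[0,0.25,0,0,0,-36,-1],[0,0.25,0,0,0,-38,-1],[0,0.25,0,0,0,-39.5,-1],[0,0.25,0,0,0,-40,-1],[0,0.25,0,0,0,-40,-1],[0,0.25,0,0,0,-40,-1],[0,0.25,0,0,0,-40,-1]]

```text
time_s: 12.42
position: [0.6506, 0.0039, 0.1092]
tcp_rot: [[-0.802, -0.598, 0.0], [-0.598, 0.802, 0.003], [-0.002, 0.002, -1.0]]
force: [-0.1, 4.9, 3.0]
opening: 0.136
grasp_force: 36.0
```

```bash
python3 - <<'E'
from h import *
s=bot.read_state(); R=s["tcp_rot"]; N=np.degrees(np.arctan2(R[1,1],R[0,1]))
print(s["time_s"],s["position"],N,s["force"],s["moment"],s["opening"],s["grasp_force"],s["qvel"])
pin=np.array([.4457,.0495])
for pl in(86.2,86.7):
  for A in((.649,0),(.650,.003)):
    a=np.radians(2*N-pl); d=pin-A; print(pl,A,"miss mm",1000*(np.cos(a)*d[1]-np.sin(a)*d[0]))
t=bot.capture("top");c=bot.capture("scene");cv2.imwrite("pics/t3.png",t)
a=np.zeros((600,800,3),np.uint8)
a[:360,:390]=cv2.resize(c[205:265,255:320],None,fx=6,fy=6,interpolation=cv2.INTER_CUBIC)
a[:400,400:800]=cv2.resize(c[150:230,320:400],None,fx=5,fy=5,interpolation=cv2.INTER_CUBIC)
a[400:600,:400]=cv2.resize(t[142:192,236:336],None,fx=4,fy=4)
cv2.imwrite("pics/v3.png",a)
E
```

```text
12.425 [0.6506 0.0039 0.1092] 126.6913672174792 [-0.0629  4.927   3.0165] [ 0.9646  0.1446 -0.0573] 0.13551395877200292 35.994342248886824 [ 0.1144  0.0508  0.0364  0.0064  0.0184 -0.0171]
86.2 (0.649, 0) miss mm -3.1660384244143818
86.2 (0.65, 0.003) miss mm -0.018948439232495395
86.7 (0.649, 0) miss mm -1.3401915765067427
86.7 (0.65, 0.003) miss mm 1.8094799244391113
```

View pics/v3.png

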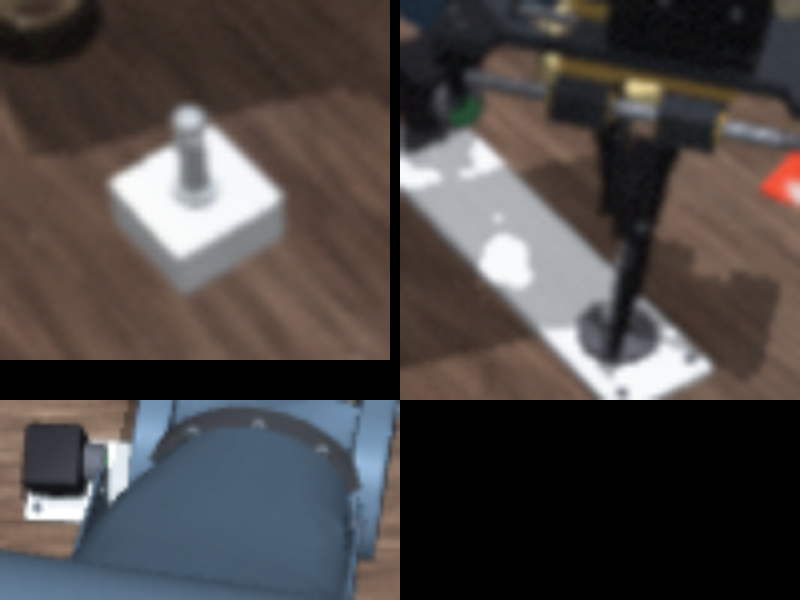

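The pin is still seated, the mirror has turned with the gripper, and the calculated miss is about 3 mm or less. I'll settle and hand in.

apply_moves:
  steps:
    - [[0,0.1,0,0,0,0,-1],[0,0.1,0,0,0,0,-1],[0,0.1,0,0,0,0,-1],[0,0.1,0,0,0,0,-1],[0,0.1,0,0,0,0,-1]]

```text
time_s: 13.15
position: [0.6506, 0.0038, 0.1091]
tcp_rot: [[-0.802, -0.598, 0.001], [-0.598, 0.802, 0.002], [-0.002, 0.0, -1.0]]
force: [-0.3, 6.1, 4.2]
opening: 0.138
grasp_force: 36.0
```

```bash
python3 - <<'E'
from h import *
s=bot.read_state(); R=s["tcp_rot"]; print(np.degrees(np.arctan2(R[1,1],R[0,1])),s["force"],s["grasp_force"],abs(s["qvel"]).max())
print(bot.hand_in())
E
```

```text
126.69299074115692 [-0.3374  6.1233  4.223 ] 36.010995344258845 0.08318258064325001
the job is handed in; nothing more can be done
None
```

I handed the job in at about 13 s; no verdict came back. The pin stands seated and released in the nest, and the gripper is holding the mirror still, with the line of sight calculated to pass about 3 mm or less from the groove (limit 15 mm).

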